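Dock the sampling board under the outlet and lock it

TASK

Push the white board by its blue lip along its rails until it drops into the locating notches, with the beaker still standing on it under the outlet. Then swing the red keeper fully across the board by pushing its peg, and move clear. Work only by pushing with the fingertips: pick nothing up, and leave the other things on the bench alone.

Things in the scene. Friction and masses are not known exactly. Their poses are not given: they have to be found in the camera images.
- dock: Steel rail dock fixed to the bench, 175 x 460 mm (y -250 to +210). Origin: on the bench, mid-way between the rails; y axis along the rails, z up; the board slides to -y. Rail tops 30 mm above the bench, with a 9 mm deep, 20 mm long notch for each of the board's four 14 mm long feet (3 mm play each way). Side guides 47 mm high at x = +-77 to +-85 mm.
- seat (a point): Point fixed on the dock at (0, -100, 21) mm of its frame: where the board's origin lies when all four feet are down in the notches.
- outlet (a point): Mouth of the white pipe outlet at (0, -150, 147) mm of the dock. The 16 mm pipe rises from a post at the dock's -y end, (0, -275) mm, to 213 mm above the bench and runs along the centre line to this point.
- board: White plastic board, 150 (x) x 200 (y) x 12 mm, about 0.7 kg, loose on the rails, axes as the dock's within 0.02 rad. Origin: under its centre at the level of its feet's undersides; its top is 24 mm higher: 54 mm above the bench while riding, 45 mm once dropped. Front and rear feet run on separate tracks, so it drops (9 mm) only at the seat. Starts 90 to 170 mm from the seat on the +y side.
- lip (a point): Centre of the outer (+y) face of the board's blue upright lip, at (0, 99, 44) mm of the board. The lip is 60 mm wide (x), 8 mm thick and 40 mm high, from 24 to 64 mm above the board's origin. Push this face towards the dock's -y; sliding takes 3 to 8 N.
- beaker: Clear glass beaker, 60 mm rim diameter, 75 mm high, 0.12 kg, open, standing on the board near its -y end. Origin: centre of its underside.
- beaker_spot (a point): Centre of the 84 mm grey disc mark on top of the board, at (0, -50, 24) mm of the board; the beaker starts within about 12 mm of it.
- keeper_peg (a point): Middle of the upright peg of the red keeper: 12 mm diameter, 40 mm high, from 57 to 97 mm above the bench, 60 mm from the pivot. The keeper is a flat arm 18 mm wide, 8 mm thick (49 to 57 mm above the bench), reaching 70 mm from the pivot.
- keeper_pivot (a point): Pivot of the keeper, a vertical axis at (110, -70) mm of the dock, outside the rail on its +x side; the point is on the arm's underside, 49 mm above the bench.
- keeper (a joint): Keeper angle, rad. 0: the arm points along the dock's +y, beside the board (starts 0 to 0.2). Grows as the peg swings anticlockwise seen from above, to the dock's -x, over the board; at 1.57 it points straight across; stop at 1.6, fully closed. Stays where it is left (1 N at the peg moves it). It passes 4 mm above a dropped board and strikes one that has not dropped.
- bottle: White bottle, 60 mm diameter, 150 mm high, a bystander. Origin: centre of underside.
- cylinder: Clear measuring cylinder on a blue foot of 64 mm diameter, 210 mm high, a bystander. Origin: centre of underside.
- jar: Amber jar, 64 mm diameter, 85 mm high, a bystander. Origin: centre of underside.
- wrench: Steel wrench lying on the bench, a bystander. Origin: under its middle.
- bowl: Red bowl, 120 mm diameter, 50 mm high, a bystander. Origin: centre of underside.
- vial: Small clear jar, 40 mm diameter, 70 mm high, a bystander. Origin: centre of underside.
Things that resemble listed ones, but are neither listed nor needed, are in the scene too. What is shaped like the board but orange or pink is not meant. Leave any turquoise look-alike of the beaker alone.

How it is judged:
By the outcome, as a careful person would: the job done as asked, in the order asked, and still so for the second after the job is handed in, with the robot touching nothing.
It also fails if it takes over 48 s, if anything falls off the work surface, if the arm or the gripper's body presses on something with over 40 N, if the wrist force passes 120 N, or if a joint passes its speed limit or range.

ROBOT

A 6-joint arm with a two-finger parallel gripper is mounted at the origin on the work surface. World frame = base frame: x ahead of the robot, y to its left, z up, the work surface at z = 0. Lengths are in m, angles in rad, forces in N, time in s.
With the tool pointing down it reaches from about 0.3 to 0.775 m from the base axis. Payload 14.6 kg.
Tool frame: the origin (TCP) lies on the centre line of the jaws, within the pads' length; the fingertips stand 17 mm ahead of it and the grasp point (between the pads) lies 2 mm behind it; z points along the fingers, x is the direction in which the jaws open and shut, and the axes are right-handed (so a half turn about z gives the same grasp; the last joint's range is limited). The gripper opens to 94 mm and grips with 3 to 60 N. Pads are 16 mm wide; open, the fingers measure 119 mm over their backs; the gripper's body (75 mm by 177 mm) begins 78 mm behind the grasp point.
Start: joints at [1.17, 0.3, 1.521, -0, 1.321, -0.067], TCP at [0.18, 0.52, 0.222] pointing down, gripper open.
Joint ranges: [-3.03, 3.03], [-0.79, 2.21], [0.23, 2.52], [-1.04, 4.18], [0, 3.07], [-2.55, 2.55]. Speed limits (rad/s): [2.22, 2.22, 2.57, 3.14, 3.14, 3.14].

INTERFACE

Orientations are given as [roll, pitch, yaw] about the fixed x, y, z axes, in that order (R = Rz(yaw) Ry(pitch) Rx(roll)).
In Python, from station import ctrl gives the robot as it stands. The module is installed in compiled form; this text tells all that it offers.
- The arm moves only by the tool drive_tool, never from a script. Its argument "increments" is a list of rows, each a list of 3 entries, a list of its own where there are three numbers: the turn, a rotation vector about the tool's x, y, z in degrees, then the shift along the tool's x, y, z in mm, then the opening, from 0 (shut) to 1 (fully open). In form: [[[ax, ay, az], [dx, dy, dz], hand], ...]. A call has 1 to 20 rows; each row shifts and turns the commanded pose from where the row before left it, along the tool's axes as they then stand; what a row does not reach is not made up. A row lasts 1/8 s, in which the tool goes at most 62.5 mm and 10.7 degrees, less where a joint would pass 70% of its speed; a pose out of reach is approached as far as the arm can. A call with a gripper value outside its range is refused whole. The fingers move at their own pace and stop on an object; "squeeze" is the grip in N (left out, the last holds). Time passes only in rows, so rows that do not move let the fingers close. It gives the time, the measured TCP pose, the force and the opening at its end, in the units of the state.
- ctrl.get_obs(): the state, without advancing time (a new reading comes with each control period).
- ctrl.camera(name): name is "scene" or "top" or "wrist"; returns the picture (384x512x3 uint8, red, green, blue); there is no depth.
- ctrl.calibration(name): a dict with "fx", "fy", "cx", "cy" (pixels), "k1" (the pictures are not rectified: a ray, as slopes to the right and down, at radius r is drawn at 1 + k1 r^2 times it, then the intrinsics apply), "rvec" (rotation vector, rad) and "tvec" (3), from world to camera coordinates, as OpenCV has them. Camera axes: x right, y down, z forward; pixel columns grow to the right and rows downward; lengths in m; the calibration is good to about 2 mm. A picture is of the moment at which its call begins: read the wrist's pose just before it. calibration takes no time and is no camera call; for the wrist camera it gives the pose at the moment of the call.
- ctrl.hand_in(): hands the job in, once; it reports no verdict.
The state is a dict: "time_s": time; "qpos": joint angles; "joint_vel": joint speeds; "tau": joint torques, N m; "ee_pos": TCP position; "eef_rot": TCP orientation; "force": force on the tool from outside, world axes, zero at the start; "moment": the same for the moment, N m; "grip_width": finger opening in m.
Only numpy, scipy, OpenCV 4.12 (cv2) and the standard library are available. Lean on these libraries where they do the work, as an engineer would, in place of code of your own. Each camera call takes 0.05 s, during which the arm holds its last target.

## Working session

There is one attempt and no reset: what is moved stays moved. The work goes in short steps, Python scripts to look and compute and a tool call to move; the robot and the scene stay as the last step left them, time stands still between calls to the robot, and variables do not carry over. Pictures are saved under pics/ and viewed, and the job is handed in when it is done.

Besides the shell and the picture viewer there is one more tool, called as name(argument=value, ...), one argument or row to a line, values as JSON. drive_tool: Moves the arm, as the interface text tells. Its arguments: {"type":"object","properties":{"increments":{"type":"array"},"squeeze":{"type":"number"}},"required":["increments"]}

```bash
mkdir -p pics; python3 - <<'E'
from station import ctrl
import cv2
for n in ("scene","top"):
    im=ctrl.camera(n); cv2.imwrite(f"pics/{n}0.png",im[:,:,::-1])
    print(n,ctrl.calibration(n))
print(ctrl.get_obs())
E
```

```text
scene {'fx': 414.82408326375787, 'fy': 414.82408326375787, 'cx': 260.0959406364232, 'cy': 191.25918645204905, 'k1': -0.07775341495394557, 'rvec': array([ 1.62951953,  2.01407805, -0.75049853]), 'tvec': array([ 0.09292679, -0.27966883,  1.72736608])}
top {'fx': 452.30995456229346, 'fy': 452.30995456229346, 'cx': 257.20366256701317, 'cy': 184.8890741728417, 'k1': 0.06290423930539088, 'rvec': array([ 2.17906609, -2.21826188,  0.08052383]), 'tvec': array([0.01255165, 0.4883941 , 1.86426558])}
{'time_s': 0.1, 'qpos': array([ 1.17042910e+00,  3.00387421e-01,  1.52150116e+00,  1.95119360e-05,
        1.32071012e+00, -6.65711823e-02]), 'joint_vel': array([-0.00019886, -0.00214684, -0.00136693, -0.00048581,  0.00070245,
        0.00067248]), 'tau': array([ 3.11876538e-04, -5.32648122e+01, -3.53284442e+01,  7.09117041e-02,
        2.35450052e-02, -1.26656983e-04]), 'ee_pos': array([0.18009739, 0.5194517 , 0.22196603]), 'eef_rot': array([-3.14150687e+00,  1.00256053e-03,  1.23699549e+00]), 'force': array([-0.70272271, -0.07029342, -0.71738702]), 'moment': array([-0.04344501, -0.02094753, -0.02836606]), 'grip_width': 0.0938969043842385}
```

View pics/scene0.png

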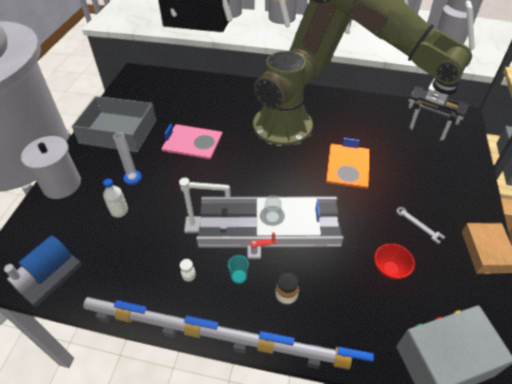

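View pics/top0.png

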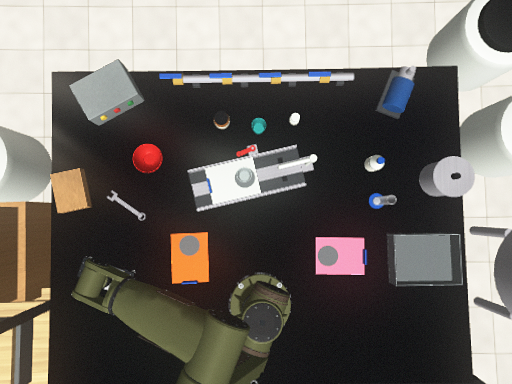

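The dock is at about (250,178) in top. The white board has its lip at (208,186), the beaker at (245,177), the keeper peg at about (252,148), and the pipe post at (313,158). The orange board (190,258), pink board (340,256) and turquoise beaker (259,126) are decoys.

```bash
cat > h.py <<'E'
import numpy as np, cv2
from station import ctrl
def cal(n):
    c=ctrl.calibration(n); K=np.array([[c['fx'],0,c['cx']],[0,c['fy'],c['cy']],[0,0,1]])
    return K,np.array([c['k1'],0,0,0,0.]),np.array(c['rvec'],float),np.array(c['tvec'],float)
def cast(n,px,z,C=None):
    K,d,r,t=C or cal(n); R=cv2.Rodrigues(r)[0]
    u=cv2.undistortPointsIter(np.array(px,float).reshape(-1,1,2),K,d,None,None,(3,100,1e-10)).reshape(-1,2)
    D=np.c_[u,np.ones(len(u))]@R; o=-R.T@t
    return o+D*((z-o[2])/D[:,2])[:,None]
def proj(n,P,C=None):
    K,d,r,t=C or cal(n)
    return cv2.projectPoints(np.array(P,float).reshape(-1,1,3),r,t,K,d)[0].reshape(-1,2)
def mask(im,lo,hi,box):
    h=cv2.cvtColor(im,cv2.COLOR_RGB2HSV); m=cv2.inRange(h,lo,hi)
    z=np.zeros_like(m); x0,y0,x1,y1=box; z[y0:y1,x0:x1]=m[y0:y1,x0:x1]; return z
E
python3 - <<'E'
import cv2
a=cv2.imread("pics/top0.png")[135:220,180:325]; cv2.imwrite("pics/topc.png",cv2.resize(a,None,fx=5.5,fy=5.5,interpolation=cv2.INTER_CUBIC))
a=cv2.imread("pics/scene0.png")[170:265,175:350]; cv2.imwrite("pics/scenec.png",cv2.resize(a,None,fx=4.5,fy=4.5,interpolation=cv2.INTER_CUBIC))
E
```

```text
(no output)
```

View pics/topc.png

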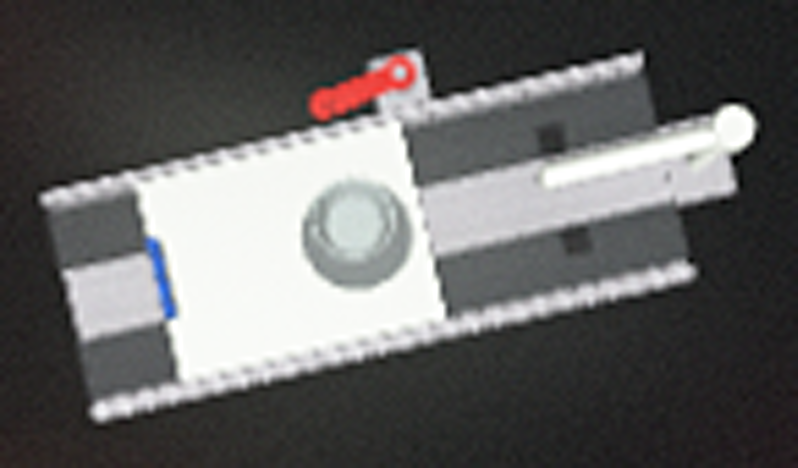

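View pics/scenec.png

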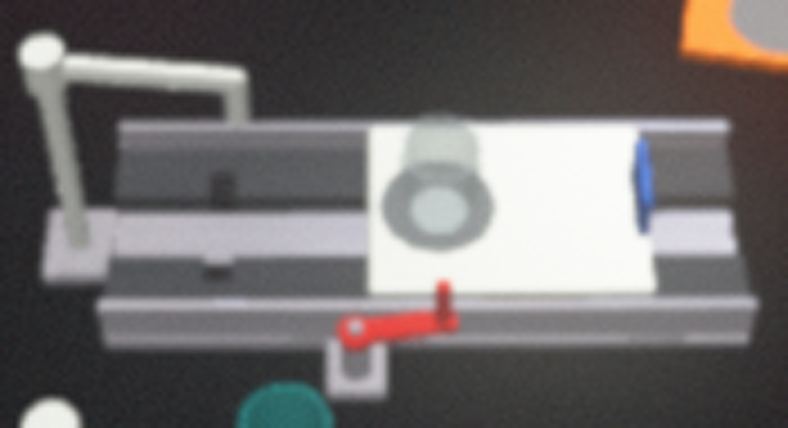

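Enlarged, the white board has a blue lip at its left end and carries the clear beaker. The guide corners in the crop are near (42,195), (643,55), (692,272) and (95,418), and the red peg is at (322,103). I'll fit the dock next.

```bash
cat > m.py <<'E'
from h import *
f=lambda P,s=5.5,o=(180,135):np.array(P,float)/s+np.array(o)-0.4
# top guide corners (crop px)
W=cast("top",f([(42,195),(640,56),(692,272),(95,416)]),0.047)[:,:2]
M=np.array([[.081,.21],[.081,-.25],[-.081,-.25],[-.081,.21]])
def fit(M,W):
    mc,wc=M.mean(0),W.mean(0); H=(M-mc).T@(W-wc); U,S,V=np.linalg.svd(H); R=V.T@U.T
    return R,wc-R@mc
R,t=fit(M,W); print("top dock",t,np.degrees(np.arctan2(R[1,0],R[0,0])),"res mm",(W-(M@R.T+t))*1e3)
g=lambda P:f(P,4.5,(175,170))
W2=cast("scene",g([(727,126),(122,124),(100,303),(755,303)]),.047)[:,:2]
M2=np.array([[-.081,.21],[-.081,-.25],[.081,-.25],[.081,.21]])
R2,t2=fit(M2,W2); print("scene dock",t2,np.degrees(np.arctan2(R2[1,0],R2[0,0])),(W2-(M2@R2.T+t2))*1e3)
D=lambda P:(np.atleast_2d(P)[:,:2]-t)@R*1e3
print("board corners top",D(cast("top",f([(135,185),(400,122),(443,322),(178,380)]),.054)))
print("lip top edge outer",D(cast("top",f([(150,240),(170,318)]),.094)))
print("mark",D(cast("top",f([(357,235)]),.054)))
print("beaker rim top",D(cast("top",f([(353,213)]),.129)))
print("peg top",D(cast("top",f([(322,103)]),.097)),"pivot",D(cast("top",f([(400,72)]),.057)))
D2=lambda P:(np.atleast_2d(P)[:,:2]-t2)@R2*1e3
print("scene: board corners",D2(cast("scene",g([(368,292),(655,290),(638,128),(368,128)]),.054)))
print("scene peg top",D2(cast("scene",g([(443,285)]),.097)),"pivot",D2(cast("scene",g([(353,330)]),.057)))
print("scene beaker base",D2(cast("scene",g([(439,211)]),.054)), "mark",D2(cast("scene",g([(438,206)]),.054)))
print("post",D(cast("top",f([(735,125)]),.213)))
E
python3 m.py
```

```text
top dock [0.51454318 0.06670667] 12.394931602977058 res mm [[ 3.52513753 -0.98740375]
 [ 1.35638823  2.38798855]
 [-2.48434721  2.21920017]
 [-2.39717856 -3.61978497]]
scene dock [0.51718029 0.06627699] 11.944690546843987 [[ 0.69243075 -1.89510178]
 [-0.99645021  1.62190603]
 [ 0.23744526  1.61822412]
 [ 0.0665742  -1.34502836]]
board corners top [[ 74.83386488 139.26833287]
 [ 75.25938218 -62.067838  ]
 [-76.46692323 -58.54340174]
 [-72.75226478 141.09125078]]
lip top edge outer [[ 28.84074462 134.64545961]
 [-29.38824274 133.40547817]]
mark [[  0.89290265 -11.65524659]]
beaker rim top [[ 11.02504607 -12.21430075]]
peg top [[96.68433185 -8.97537021]] pivot [[111.12411307 -70.60791513]]
scene: board corners [[ 76.42728406 -61.57182683]
 [ 74.56265797 138.3409099 ]
 [-72.74903391 139.22162446]
 [-72.31620117 -62.64642825]]
scene peg top [[100.71027368 -10.97975905]] pivot [[110.07038429 -71.54571675]]
scene beaker base [[  5.49916762 -11.00219699]] mark [[  0.96549217 -11.64433714]]
post [[   2.12689953 -277.54601946]]
```

Both views agree to about 3 mm, against the known dimensions:
- **Dock:** about (0.516, 0.0665), yaw 12.15°.
- **Board:** origin at dock y ≈ +39, so about 139 mm to travel. The lip face is at y ≈ 138.
- **Keeper:** angle about 0.19 rad.

First I turn the tool to the dock yaw and set the fingers to 30 mm, so both bear on the lip.

drive_tool(
  increments=[
    [[0,0,9.8],[0,0,0],0.32],
    [[0,0,9.8],[0,0,0],0.32],
    [[0,0,9.8],[0,0,0],0.32],
    [[0,0,9.8],[0,0,0],0.32],
    [[0,0,9.8],[0,0,0],0.32],
    [[0,0,9.7],[0,0,0],0.32],
    [[0,0,0],[23.3,34.4,0],0.32],
    [[0,0,0],[23.3,34.4,0],0.32],
    [[0,0,0],[23.3,34.4,0],0.32],
    [[0,0,0],[23.3,34.4,0],0.32],
    [[0,0,0],[23.3,34.4,0],0.32],
    [[0,0,0],[23.3,34.4,0],0.32],
    [[0,0,0],[23.3,34.4,0],0.32],
    [[0,0,0],[23.3,34.4,0],0.32],
    [[0,0,0],[23.3,34.4,0],0.32],
    [[0,0,0],[23.3,34.4,0],0.32],
    [[0,0,0],[0,0,0],0.32],
  ],
)

```text
time_s: 2.22
ee_pos: [0.4816, 0.2308, 0.2219]
eef_rot: [3.141, 0.001, 0.21]
force: [0.1, -0.3, -0.5]
grip_width: 0.03
```

```bash
cat >> h.py <<'E'
T0=np.array([.5158,.0665]); YAW=np.radians(12.15); RD=np.array([[np.cos(YAW),-np.sin(YAW)],[np.sin(YAW),np.cos(YAW)]])
def dock(P): return (np.atleast_2d(P)[:,:2]-T0)@RD*1e3
def world(d): return T0+RD@(np.array(d)/1e3)
E
python3 - <<'E'
from h import *
o=ctrl.get_obs(); print(o['time_s'],o['ee_pos'],dock(o['ee_pos']),np.degrees(o['eef_rot']),o['force'],o['grip_width'])
im=ctrl.camera("wrist"); cv2.imwrite("pics/w1.png",im[:,:,::-1])
im=ctrl.camera("top"); cv2.imwrite("pics/t1.png",cv2.resize(im[100:230,150:340,::-1],None,fx=4,fy=4,interpolation=cv2.INTER_CUBIC))
print("turq",dock(cast("top",[(259,126)],.075)),"vial",dock(cast("top",[(294,118)],.07)),"jar",dock(cast("top",[(222,120)],.085)))
E
```

```text
2.225 [0.48163213 0.2308218  0.22187258] [[  1.18259164 167.83235224]] [1.79981766e+02 5.10760286e-02 1.20056948e+01] [ 0.05941088 -0.30237437 -0.45265426] 0.030023221154805345
turq [[ 187.57439993 -115.41720924]] vial [[ 188.16113722 -261.71287116]] jar [[242.88417627  24.56667774]]
```

View pics/w1.png

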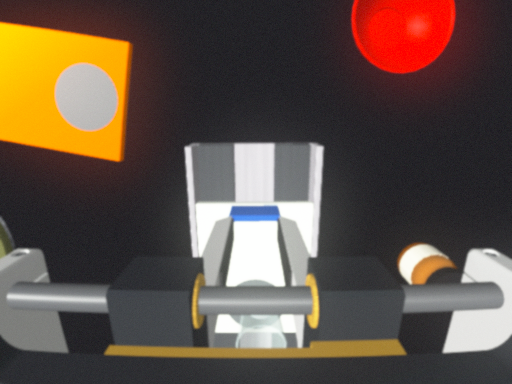

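View pics/t1.png

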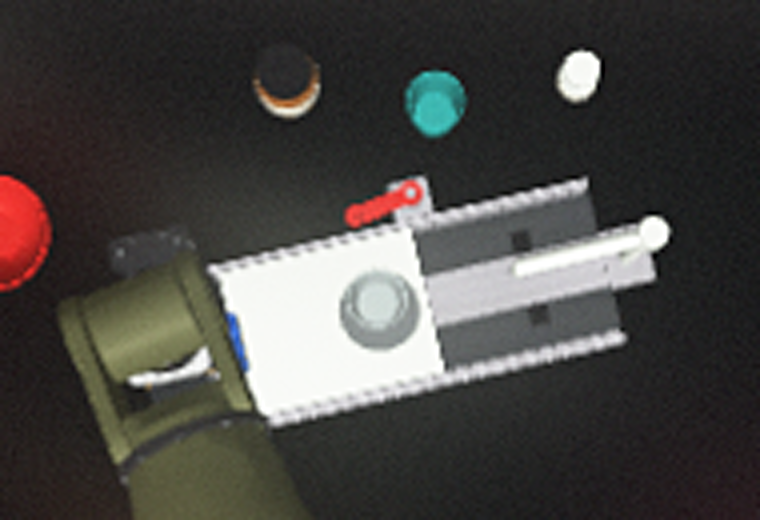

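```bash
python3 - <<'E'
from h import *
print(dock(cast("wrist",[(231,207),(279,207)],.094)), dock(cast("wrist",[(231,219),(279,219)],.057)))
print("rails end", dock(cast("wrist",[(187,145),(322,145)],.047)))
E
```

```text
[[-27.25225062 148.55410185]
 [ 26.35945286 148.58982372]] [[-31.12509418 120.10109013]
 [ 30.06286407 120.14740579]]
rails end [[-84.01606498 212.83598694]
 [ 81.61822472 212.86821995]]
```

drive_tool(
  increments=[
    [[0,0,0],[0,0,30],0.32],
    [[0,0,0],[0,0,40],0.32],
    [[0,0,0],[0,0,40],0.32],
    [[0,0,0],[0,0,22],0.32],
    [[0,0,0],[0,0,10],0.32],
    [[0,0,0],[0,0,0],0.32],
    [[0,0,0],[0,5,0],0.32],
    [[0,0,0],[0,5,0],0.32],
    [[0,0,0],[0,3,0],0.32],
    [[0,0,0],[0,2,0],0.32],
    [[0,0,0],[0,2,0],0.32],
  ],
)

```text
time_s: 3.7
ee_pos: [0.4842, 0.2158, 0.0805]
eef_rot: [-3.142, -0.0, 0.212]
force: [-0.4, -0.2, -0.5]
grip_width: 0.0299
```

```bash
cat > look.py <<'E'
from h import *; import sys
o=ctrl.get_obs(); print(o['time_s'],dock(o['ee_pos']),o['ee_pos'][2],np.degrees(o['eef_rot']),o['force'])
im=ctrl.camera("scene"); cv2.imwrite(f"pics/{sys.argv[1]}.png",cv2.resize(im[150:280,160:370,::-1],None,fx=3.8,fy=3.8,interpolation=cv2.INTER_CUBIC))
E
python3 look.py s2
```

```text
3.7 [[  0.4799846 152.5900104]] 0.08051337995974361 [-1.79998974e+02 -7.39547319e-03  1.21705567e+01] [-0.35284841 -0.22342396 -0.51234481]
```

View pics/s2.png

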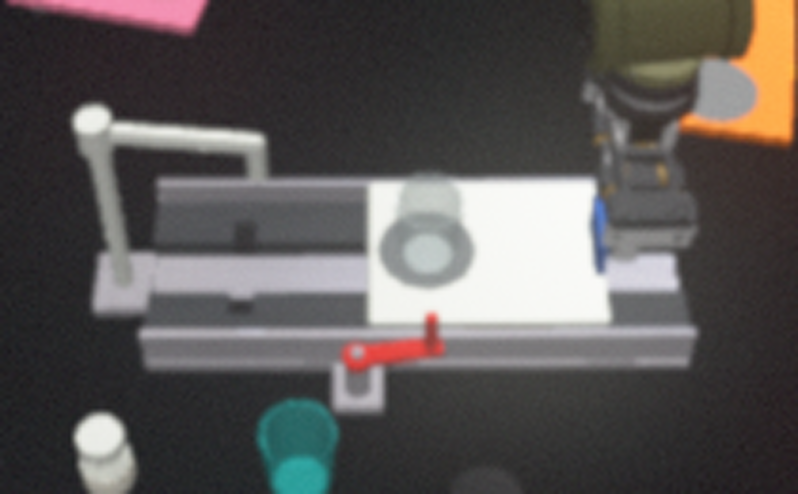

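Fingers are beside the lip at (600,235), with no contact yet and the beaker undisturbed. I'll make contact slowly, then push steadily.

drive_tool(
  increments=[
    [[0,0,0],[0,1.5,0],0.32],
    [[0,0,0],[0,1.5,0],0.32],
    [[0,0,0],[0,1.5,0],0.32],
    [[0,0,0],[0,1.5,0],0.32],
    [[0,0,0],[0,1.5,0],0.32],
    [[0,0,0],[0,1.5,0],0.32],
    [[0,0,0],[0,1.5,0],0.32],
    [[0,0,0],[0,1.5,0],0.32],
    [[0,0,0],[0,1.5,0],0.32],
    [[0,0,0],[0,2,0],0.32],
  ],
)

```text
time_s: 5.0
ee_pos: [0.4873, 0.2011, 0.0805]
eef_rot: [-3.141, -0.0, 0.213]
force: [-1.2, 4.4, -0.6]
grip_width: 0.0302
```

drive_tool(
  increments=[
    [[0,0,0],[0,2.5,0],0.32],
    [[0,0,0],[0,3,0],0.32],
    [[0,0,0],[0,3.5,0],0.32],
    [[0,0,0],[0,4,0],0.32],
    [[0,0,0],[0,4,0],0.32],
    [[0,0,0],[0,4,0],0.32],
    [[0,0,0],[0,4,0],0.32],
    [[0,0,0],[0,4,0],0.32],
    [[0,0,0],[0,4,0],0.32],
    [[0,0,0],[0,4,0],0.32],
    [[0,0,0],[0,4,0],0.32],
    [[0,0,0],[0,4,0],0.32],
    [[0,0,0],[0,4,0],0.32],
    [[0,0,0],[0,4,0],0.32],
    [[0,0,0],[0,4,0],0.32],
    [[0,0,0],[0,4,0],0.32],
    [[0,0,0],[0,4,0],0.32],
    [[0,0,0],[0,3.5,0],0.32],
    [[0,0,0],[0,3,0],0.32],
    [[0,0,0],[0,2.5,0],0.32],
  ],
)

```text
time_s: 7.5
ee_pos: [0.5028, 0.1287, 0.0804]
eef_rot: [-3.141, 0.0, 0.212]
force: [-1.2, 5.3, 0.1]
grip_width: 0.0299
```

```bash
python3 look.py s3
```

```text
7.5 [[ 0.42189534 63.496946  ]] 0.08043867412589768 [-1.79962857e+02  6.73099584e-03  1.21749023e+01] [-1.18552553  5.29355913  0.06590821]
```

View pics/s3.png

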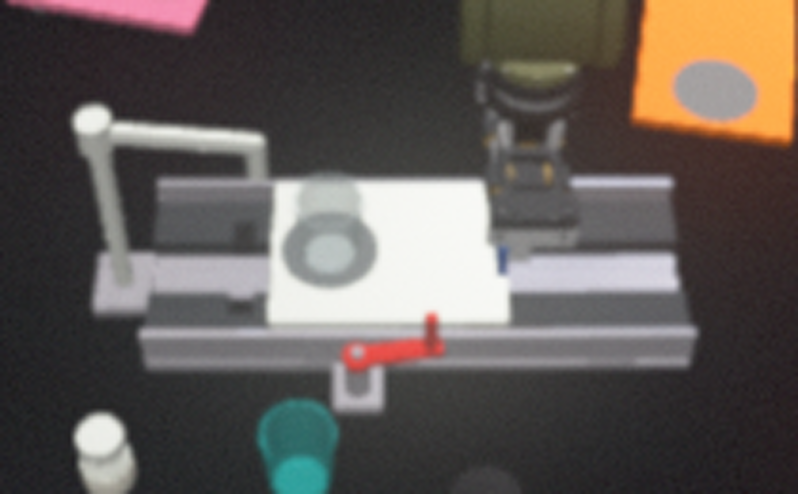

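The board slides straight and the beaker at (330,255) rides still on its mark. About 56 mm to go, and I'll slow down for the end.

drive_tool(
  increments=[
    [[0,0,0],[0,2.5,0],0.32],
    [[0,0,0],[0,3,0],0.32],
    [[0,0,0],[0,3.5,0],0.32],
    [[0,0,0],[0,4,0],0.32],
    [[0,0,0],[0,4,0],0.32],
    [[0,0,0],[0,4,0],0.32],
    [[0,0,0],[0,4,0],0.32],
    [[0,0,0],[0,4,0],0.32],
    [[0,0,0],[0,3.5,0],0.32],
    [[0,0,0],[0,3,0],0.32],
    [[0,0,0],[0,2.5,0],0.32],
    [[0,0,0],[0,2,0],0.32],
    [[0,0,0],[0,1.5,0],0.32],
    [[0,0,0],[0,1.5,0],0.32],
    [[0,0,0],[0,1,0],0.32],
  ],
)

```text
time_s: 9.43
ee_pos: [0.5121, 0.0857, 0.0805]
eef_rot: [-3.141, 0.0, 0.213]
force: [0.3, 6.6, 0.9]
grip_width: 0.0302
```

drive_tool(
  increments=[
    [[0,0,0],[0,1,0],0.32],
    [[0,0,0],[0,1,0],0.32],
    [[0,0,0],[0,1,0],0.32],
    [[0,0,0],[0,1,0],0.32],
  ],
)

```text
time_s: 9.93
ee_pos: [0.5129, 0.0819, 0.0804]
eef_rot: [-3.141, 0.0, 0.213]
force: [-0.9, 5.0, 1.3]
grip_width: 0.0299
```

drive_tool(
  increments=[
    [[0,0,0],[0,1,0],0.32],
    [[0,0,0],[0,1,0],0.32],
  ],
)

```text
time_s: 10.18
ee_pos: [0.5133, 0.0799, 0.0804]
eef_rot: [-3.141, 0.0, 0.213]
force: [-1.7, 5.2, 0.3]
grip_width: 0.0301
```

drive_tool(
  increments=[
    [[0,0,0],[0,1,0],0.32],
    [[0,0,0],[0,1,0],0.32],
  ],
)

```text
time_s: 10.42
ee_pos: [0.5137, 0.0779, 0.0804]
eef_rot: [-3.141, 0.0, 0.213]
force: [-0.6, 5.6, -0.7]
grip_width: 0.0302
```

drive_tool(
  increments=[
    [[0,0,0],[0,1,0],0.32],
    [[0,0,0],[0,1,0],0.32],
  ],
)

```text
time_s: 10.68
ee_pos: [0.5142, 0.0758, 0.0804]
eef_rot: [-3.141, 0.0, 0.212]
force: [-1.3, 4.9, 1.0]
grip_width: 0.03
```

```bash
python3 look.py s4
```

```text
10.675 [[0.3943054  9.47210633]] 0.08043189656903767 [-1.79967825e+02  1.92804475e-02  1.21652506e+01] [-1.29599827  4.92700925  0.99697256]
```

View pics/s4.png

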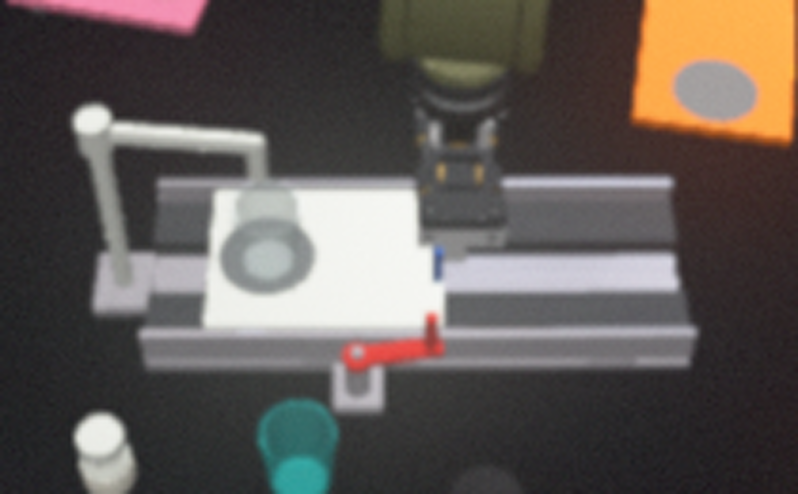

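The board's far edge is now at row 190 (183 before) and its near edge at 328 (323 before), which suggests it has dropped. I'll back off and measure.

drive_tool(
  increments=[
    [[0,0,0],[0,-5,0],0.32],
    [[0,0,0],[0,-20,0],0.32],
    [[0,0,0],[0,-30,-20],0.32],
    [[0,0,0],[0,-30,-40],0.1],
    [[0,0,0],[20,-30,-40],0.0],
    [[0,0,0],[40,-10,-20],0],
    [[0,0,0],[40,0,0],0],
    [[0,0,0],[0,0,0],0],
  ],
)

```text
time_s: 11.72
ee_pos: [0.5869, 0.2191, 0.1994]
eef_rot: [3.141, 0.001, 0.212]
force: [-0.0, 0.8, -1.0]
grip_width: 0.0002
```

```bash
python3 look.py s5; python3 - <<'E'
from h import *
im=ctrl.camera("top"); cv2.imwrite("pics/t5.png",cv2.resize(im[135:220,180:325,::-1],None,fx=5.5,fy=5.5,interpolation=cv2.INTER_CUBIC))
E
```

```text
11.725 [[101.59512866 134.182116  ]] 0.19937500068985656 [1.79964825e+02 4.49534321e-02 1.21639172e+01] [-0.02235887  0.75901235 -0.97640668]
```

View pics/s5.png

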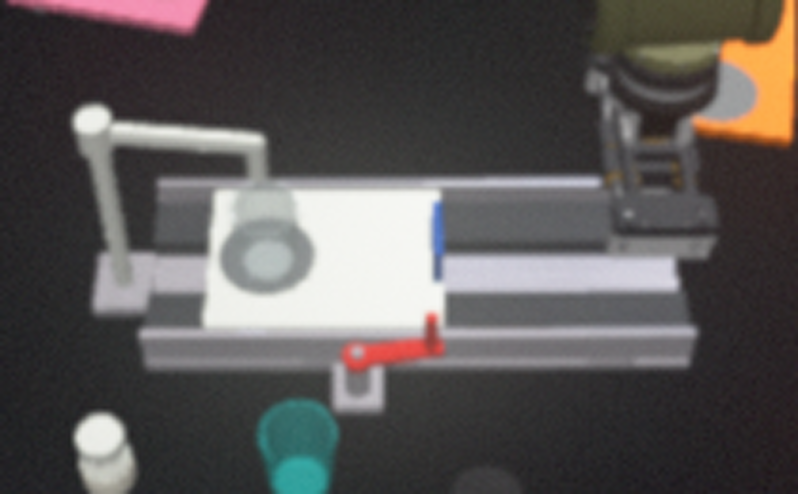

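View pics/t5.png

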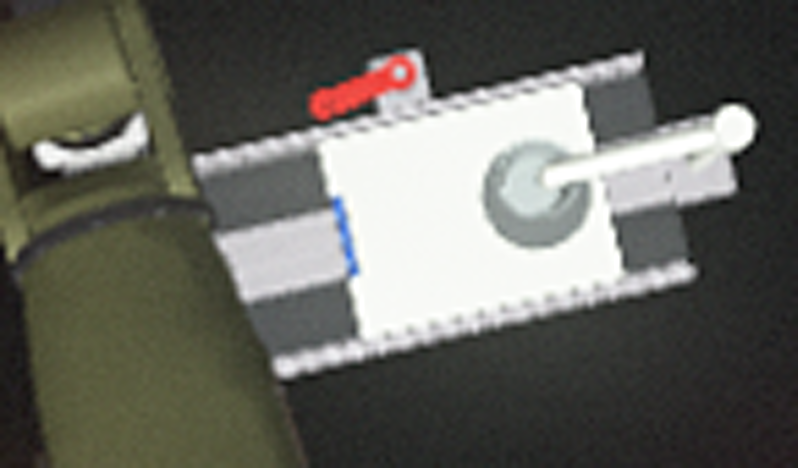

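```bash
python3 - <<'E'
from h import *
g=lambda P:np.array(P,float)/3.8+np.array((160,150))-.4
f=lambda P:np.array(P,float)/5.5+np.array((180,135))-.4
for z in (.045,.054):
    print(z,"scene",dock(cast("scene",g([(204,328),(445,328),(441,191),(215,190)]),z)).round(1).tolist())
    print("top",dock(cast("top",f([(321,142),(580,84),(622,277),(362,337)]),z)).round(1).tolist())
    print("mark",dock(cast("scene",g([(267,255)]),z)),"beaker base",dock(cast("scene",g([(267,260)]),z)))
# two-view height of board corners & lip top
def tri(a,b):
    P=[];
    for n,p in(("top",a),("scene",b)):
        K,d,r,t=cal(n); Rt=np.c_[cv2.Rodrigues(r)[0],t]; u=cv2.undistortPointsIter(np.array([[p]],float),K,d,None,None,(3,100,1e-10)).reshape(2); P.append((Rt,u))
    X=cv2.triangulatePoints(P[0][0],P[1][0],P[0][1],P[1][1]).ravel(); X=X[:3]/X[3]; return dock(X).round(1),X[2]
T=f([(321,142),(580,84),(622,277),(362,337)]);S=g([(445,328),(204,328),(215,190),(441,191)])
for a,b in zip(T,S): print(tri(a,b))
print("start heights")
T=f([(135,185),(400,122),(443,322),(178,380)]); S=np.array([(655,290),(368,292),(368,128),(638,128)])/4.5+np.array((175,170))-.4
for a,b in zip(T,S): print(tri(a,b))
E
```

```text
0.045 scene [[76.6, -198.0], [76.8, 1.5], [-70.7, 2.1], [-72.1, -198.8]]
top [[74.1, -0.9], [72.7, -198.9], [-74.8, -195.9], [-74.2, 2.4]]
mark [[   0.61435681 -149.23130007]] beaker base [[   6.00097877 -148.98872218]]
0.054 scene [[82.9, -196.8], [83.0, 1.1], [-63.2, 1.7], [-64.6, -197.6]]
top [[73.1, -0.9], [71.6, -197.9], [-75.1, -195.0], [-74.6, 2.3]]
mark [[   7.49955685 -148.43151309]] beaker base [[  12.84115805 -148.19096263]]
(array([[74.6,  0.4]]), np.float64(0.04191733957699031))
(array([[  73.2, -199.1]]), np.float64(0.040103012440280784))
(array([[ -74.6, -197.7]]), np.float64(0.04183763140394652))
(array([[-74.1,   2.4]]), np.float64(0.04090298384431602))
start heights
(array([[ 73.4, 139.4]]), np.float64(0.04974436195392664))
(array([[ 74.8, -61.9]]), np.float64(0.05007610764535191))
(array([[-77.2, -60.8]]), np.float64(0.04677415238586719))
(array([[-74.5, 140.7]]), np.float64(0.04972219539649913))
```

The board is down: all four triangulated corners fell 5–10 mm, and its origin is within 1–2 mm of (0, -100). The beaker is at about (6, -149) under the outlet. Next I go to the +x side of the peg and turn the tool so its face pushes tangentially.

drive_tool(
  increments=[
    [[0,0,0],[5.6,35.1,0],0],
    [[0,0,0],[5.6,35.1,0],0],
    [[0,0,0],[5.7,35.1,0],0],
    [[0,0,0],[5.7,35.1,0],0],
    [[0,0,9.9],[0,0,0],0],
    [[0,0,9.9],[0,0,0],0],
    [[0,0,9.9],[0,0,0],0],
    [[0,0,9.9],[0,0,0],0],
    [[0,0,9.9],[0,0,0],0],
    [[0,0,9.9],[0,0,0],0],
    [[0,0,9.9],[0,0,0],0],
    [[0,0,9.9],[0,0,0],0],
    [[0,0,0],[0,0,0],0],
  ],
)

```text
time_s: 13.45
ee_pos: [0.6368, 0.0864, 0.2008]
eef_rot: [-3.142, -0.0, -1.169]
force: [0.2, 0.3, 0.0]
grip_width: 0.0007
```

```bash
python3 look.py s6; python3 - <<'E'
from h import *
c=cal("wrist"); im=ctrl.camera("wrist"); cv2.imwrite("pics/w6.png",im[:,:,::-1])
E
```

```text
13.45 [[122.47257532  -6.03445025]] 0.20082269527373572 [-1.79995515e+02 -1.31105463e-02 -6.69665661e+01] [0.19665872 0.31435673 0.0326237 ]
```

View pics/s6.png

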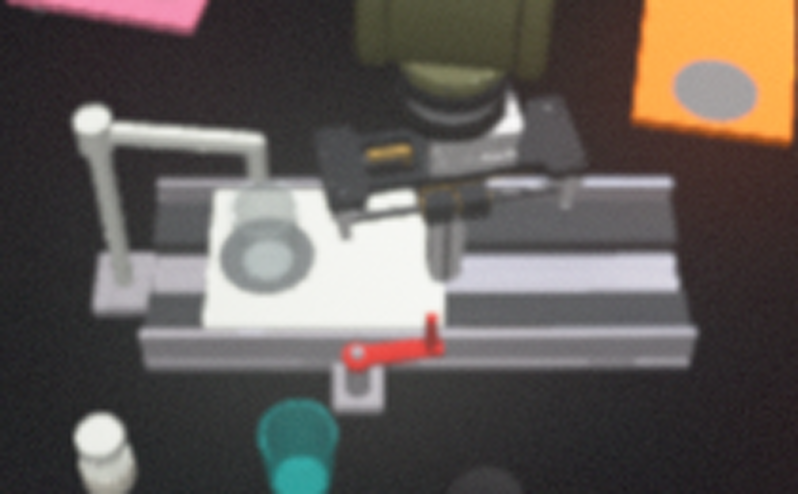

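View pics/w6.png

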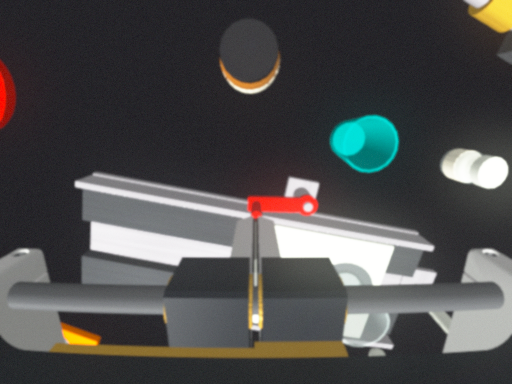

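```bash
python3 - <<'E'
from h import *
print(dock(cast("wrist",[(308,206),(256,205)],.057)),dock(cast("wrist",[(256,211)],.097)))
E
```

```text
[[109.24354058 -71.86376058]
 [ 98.74205582 -11.49833657]] [[105.13721047 -10.07963505]]
```

The peg at wrist pixel (256,205) gives dock (98.7, -11.5), matching the earlier value. The finger face is about 9 mm behind it. I'm descending, then making contact.

drive_tool(
  increments=[
    [[0,0,0],[0,0,30],0],
    [[0,0,0],[0,0,35],0],
    [[0,0,0],[0,0,30],0],
    [[0,0,0],[0,0,15],0],
    [[0,0,0],[0,0,4],0],
    [[0,0,0],[0,3,0],0],
    [[0,0,0],[0,3,0],0],
    [[0,0,0],[0,2,0],0],
    [[0,0,0],[0,1,0],0],
    [[0,0,0],[0,1,0],0],
  ],
)

```text
time_s: 14.8
ee_pos: [0.6284, 0.0825, 0.0868]
eef_rot: [-3.141, -0.0, -1.17]
force: [0.5, 0.2, 0.7]
grip_width: 0.0004
```

```bash
python3 look.py s7
```

```text
14.8 [[113.41947534  -8.01870764]] 0.08675398994636443 [-1.79965398e+02 -9.11515602e-03 -6.70261865e+01] [0.4820184  0.23979923 0.71542085]
```

View pics/s7.png

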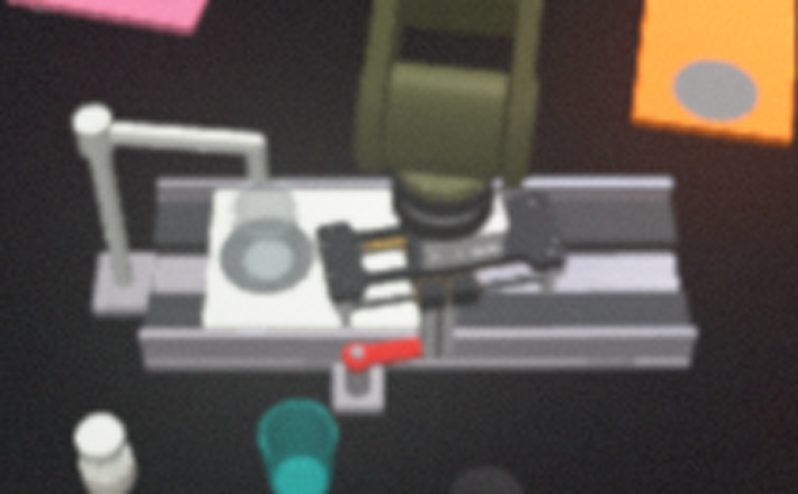

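drive_tool(
  increments=[
    [[0,0,-5],[-1.1,5.3,0],0],
    [[0,0,-5],[-1.1,5.3,0],0],
    [[0,0,-5],[-1.1,5.3,0],0],
    [[0,0,-5],[-1.1,5.3,0],0],
    [[0,0,-5],[-1.1,5.3,0],0],
    [[0,0,-5],[-1.1,5.3,0],0],
  ],
)

```text
time_s: 15.6
ee_pos: [0.5988, 0.0695, 0.0865]
eef_rot: [-3.141, -0.0, -0.643]
force: [1.6, 0.6, 0.4]
grip_width: 0.0004
```

```bash
cat > k.py <<'E'
from h import *
o=ctrl.get_obs(); d=dock(o['ee_pos'])[0]-(110,-70); psi=o['eef_rot'][2]-YAW
x=np.array([np.cos(psi),np.sin(psi)]); y=np.array([np.sin(psi),-np.cos(psi)])
print("theta tool",psi+np.pi/2,"tool coords of TCP rel pivot",d@x,d@y,"F",o['force'])
E
python3 k.py;python3 look.py s8
```

```text
theta tool 0.7154874334717166 tool coords of TCP rel pivot -60.385886121931904 -15.111191071013486 F [1.5971249  0.61344166 0.36006168]
15.6 [[ 81.79326836 -14.50960778]] 0.08650071380557148 [-1.79987831e+02 -1.32066576e-02 -3.68555898e+01] [1.5971249  0.61344166 0.36006168]
```

View pics/s8.png

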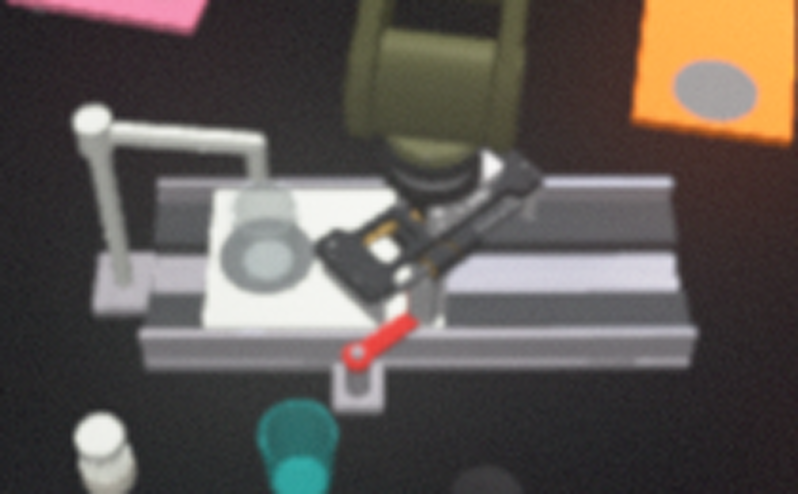

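The keeper is following, with the tool at exactly (-60,-15) from the pivot. Continuing to near the stop.

drive_tool(
  increments=[
    [[0,0,-5],[-1.1,5.3,0],0],
    [[0,0,-5],[-1.1,5.3,0],0],
    [[0,0,-5],[-1.1,5.3,0],0],
    [[0,0,-5],[-1.1,5.3,0],0],
    [[0,0,-5],[-1.1,5.3,0],0],
    [[0,0,-5],[-1.1,5.3,0],0],
    [[0,0,-5],[-1.1,5.3,0],0],
    [[0,0,-5],[-1.1,5.3,0],0],
    [[0,0,-4],[-0.8,4.2,0],0],
  ],
)

```text
time_s: 16.77
ee_pos: [0.5761, 0.029, 0.0864]
eef_rot: [-3.141, 0.0, 0.123]
force: [-0.4, 1.4, 0.7]
grip_width: 0.0009
```

```bash
python3 k.py;python3 look.py s9
```

```text
theta tool 1.4815214929734766 tool coords of TCP rel pivot -60.517560495396474 -15.347920687473302 F [-0.35545802  1.36103837  0.67277175]
16.775 [[ 51.09180547 -49.3176787 ]] 0.0864131451657115 [-1.79987813e+02  2.46088373e-02  7.03492881e+00] [-0.35545802  1.36103837  0.67277175]
```

View pics/s9.png

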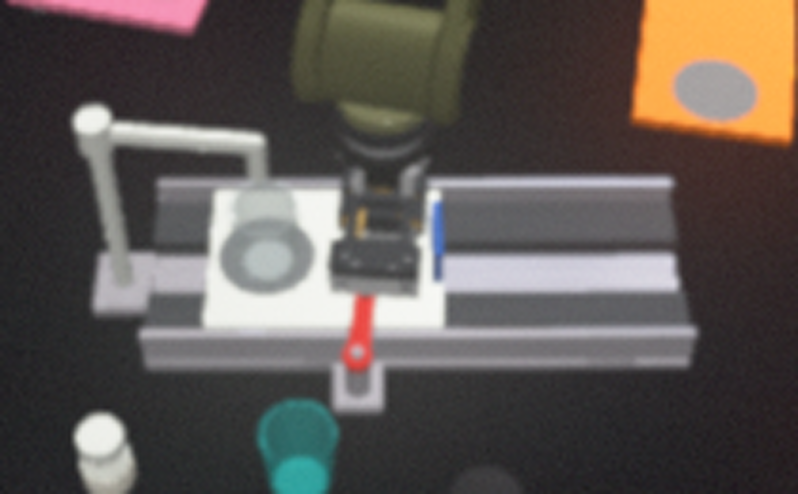

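Remaining is about 0.12 rad, or 7–9 mm at the peg. I'll use small straight pushes until the force rises at the stop.

drive_tool(
  increments=[
    [[0,0,-4],[-0.8,4,0],0],
    [[0,0,-2],[-0.3,2,0],0],
    [[0,0,0],[0,0.8,0],0],
  ],
)

```text
time_s: 17.2
ee_pos: [0.5761, 0.0223, 0.0864]
eef_rot: [-3.141, 0.0, 0.224]
force: [-0.4, 0.8, -1.1]
grip_width: 0.0004
```

drive_tool(
  increments=[
    [[0,0,0],[0,0.7,0],0],
    [[0,0,0],[0,0.5,0],0],
  ],
)

```text
time_s: 17.45
ee_pos: [0.5764, 0.0211, 0.0864]
eef_rot: [-3.142, 0.0, 0.226]
force: [-0.2, -0.5, -0.3]
grip_width: 0.0005
```

drive_tool(
  increments=[
    [[0,0,0],[0,0.5,0],0],
    [[0,0,0],[0,0.5,0],0],
  ],
)

```text
time_s: 17.7
ee_pos: [0.5765, 0.0206, 0.0864]
eef_rot: [-3.141, 0.0, 0.226]
force: [-1.4, 8.3, 0.9]
grip_width: 0.0004
```

drive_tool(
  increments=[
    [[0,0,0],[0,0.5,0],0],
    [[0,0,0],[0,0.5,0],0],
  ],
)

```text
time_s: 17.95
ee_pos: [0.5766, 0.0204, 0.0864]
eef_rot: [-3.139, 0.0, 0.227]
force: [-2.7, 12.3, 1.6]
grip_width: 0.0005
```

```bash
python3 k.py;python3 look.py s10
```

```text
theta tool 1.58525164514211 tool coords of TCP rel pivot -60.11999758567959 -12.998688538377934 F [-2.71907726 12.25308142  1.55276136]
17.95 [[ 49.69838989 -57.87169296]] 0.08637309827432163 [-1.79876026e+02  2.49278818e-02  1.29782287e+01] [-2.71907726 12.25308142  1.55276136]
```

View pics/s10.png

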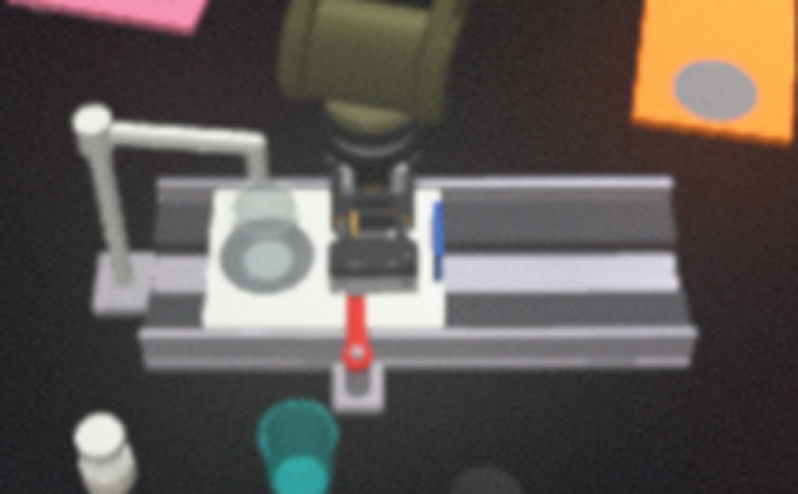

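The force rose to 12 N with the TCP at y = -57.9, against about -57.75 expected at the stop. So the keeper is closed, and I'm backing off and clearing.

drive_tool(
  increments=[
    [[0,0,0],[0,-2,0],0],
    [[0,0,0],[0,-10,0],0],
    [[0,0,0],[0,-8,-15],0],
    [[0,0,0],[0,0,-35],0],
    [[0,0,0],[0,-20,-40],0],
    [[0,0,0],[0,-40,-30],0],
    [[0,0,0],[0,-40,0],0],
    [[0,0,0],[0,-40,0],0],
    [[0,0,0],[0,-40,0],0],
    [[0,0,0],[0,-40,0],0],
    [[0,0,0],[0,0,0],0],
    [[0,0,0],[0,0,0],0],
  ],
)

```text
time_s: 19.5
ee_pos: [0.5231, 0.2527, 0.2071]
eef_rot: [3.141, -0.001, 0.227]
force: [0.9, 0.5, -0.9]
grip_width: 0.0007
```

```bash
python3 look.py s11; python3 - <<'E'
from h import *
im=ctrl.camera("top"); cv2.imwrite("pics/t11.png",cv2.resize(im[100:220,180:325,::-1],None,fx=5,fy=5,interpolation=cv2.INTER_CUBIC))
m=mask(im,(0,150,90),(8,255,255),(215,140,300,200)); ys,xs=np.nonzero(m)
P=dock(cast("top",np.c_[xs,ys],.057)); print(len(P),P.min(0),P.max(0))
v=np.linalg.svd(P-P.mean(0))[2][0]; v=v*np.sign(-v[0]); print("angle",np.arctan2(-v[0],v[1]))
E
```

```text
19.5 [[ 46.29651429 180.44865537]] 0.20709218917326513 [ 1.79992085e+02 -3.94474137e-02  1.29885789e+01] [ 0.90810246  0.52055611 -0.88186615]
60 [ 42.78444553 -76.95215864] [121.28470714 -59.20679593]
angle 1.6072390123380216
```

View pics/s11.png

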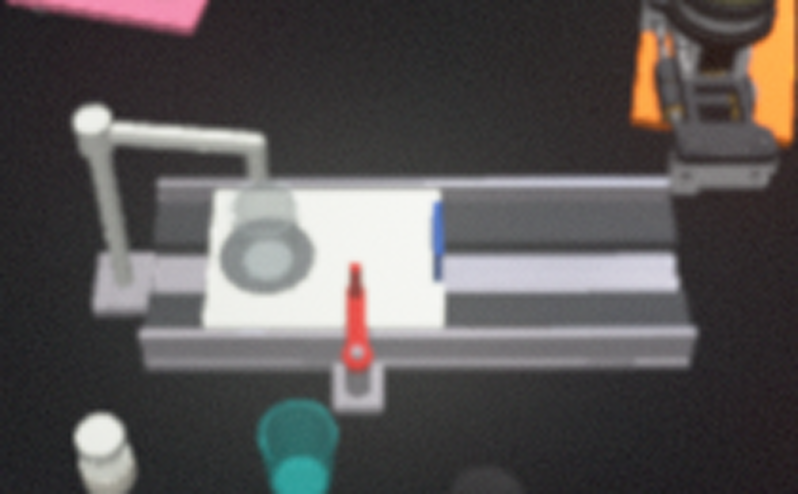

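View pics/t11.png

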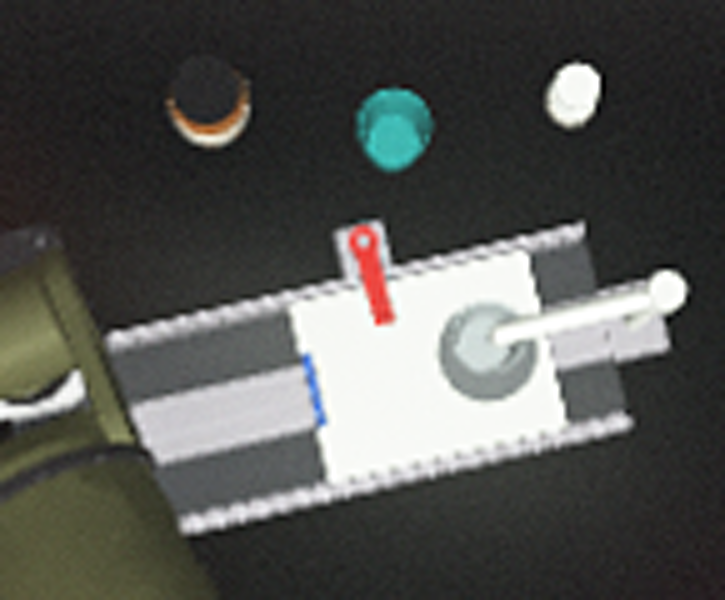

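The keeper lies straight across the board (scene (357,310), measured about 1.607 rad). The board is still down, the beaker stands on its mark under the outlet, and the arm is clear.

```bash
python3 -c "
from station import ctrl
print(ctrl.hand_in())"
```

```text
the job is handed in; nothing more can be done
None
```

The job is done and handed in at about 19.6 s of the 48 s allowed. I pushed the white board by its lip about 140 mm until it dropped into the notches. Then I swung the red keeper across it by its peg to the stop and moved the arm clear.

**Last checks:**
- **Board:** all four corners are about 5–10 mm lower than at the start. It sits at the seat to within about 2 mm.
- **Beaker:** it stands on its mark at about (6, -149) mm of the dock, under the outlet.
- **Keeper:** its angle measured about 1.61 rad in the top view. The push force rose to 12 N at the position expected for the stop.
- **Robot:** at the end the wrist force was near zero, touching nothing. I made no contact with the other things on the bench, and those in the final pictures look unmoved.

**One disagreement:** heights worked out from the two cameras read about 4–5 mm low, both before and after the push. I therefore judged the drop from the change in height, not the absolute value.

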